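# Lock the adjuster of a nozzle setting stand against its stop

## Task

Set the holding key gently over the flats of the setting stand's barrel and swing it clockwise until its arm rests against the stop pin. With the key holding the barrel there, turn the knurled lock ring clockwise until it is nipped up firmly by hand on its spring washer, but not forced. Then lift the key off and lay it flat on the bench, leaving the barrel where it was set and the things round about undisturbed.

Things in the scene. Friction and masses are not known exactly. Their poses are not given: they have to be found in the camera images.
- setting_stand: Fixed stand: green cast flange 110 x 160 x 14 mm with a round body (diameter 68 mm at 46 mm height), then a steel neck, diameter 45 mm, up to 73 mm. Origin on the barrel's axis at bench level, z up; the flange reaches 53 mm to its +y, 107 mm to its -y. A brass union stands out 60 mm on its +x side, below 45 mm. The stop pin stands at x = -11, y = -85 mm.
- stop_pin_top (a point): Top of the fixed vertical steel stop pin: diameter 12 mm, 118 mm above the bench; 86 mm from the barrel's axis.
- barrel (a joint): Angle of the threaded barrel, rad, growing clockwise seen from above. 0: the tang points along the stand's -y and the arm of a key on it touches the stop pin (the loose fit lets it differ by about 0.1). Starts at -0.7 to -0.3. It turns with a friction of 0.09 N m, less than the ring's drag on its thread, so it goes round with the ring unless held.
- barrel_shoulder (a point): On the barrel's axis at the foot of its tang, 97 mm above the bench; turns with the barrel (z up, x along the tang, to the side where the key's arm is to point). Above it stands the tang, a flat steel block 28 (x) x 12 (y) x 12 mm high, its top 3 mm tapered all round by 1.75 mm. The key rests on the shoulder (diameter 44 mm) here.
- lock_ring: Knurled ring, diameter 56 mm, 17.6 mm high; origin at the centre of its underside, at first 76.4 mm above the bench. Clockwise from above lowers it 2 mm/rad; drag 0.18 N m. After 0.2 to 0.9 rad (hidden, only felt) it meets the spring washer below; then the torque climbs by 1.7 N m/rad. Firm is 0.38 to 0.5 N m, turning slowly (it sags when you stop); 0.7 is forced. Let go, it eases back slightly.
- holding_key: Loose steel key, 0.25 kg, lying flat. Origin at the centre of its pocket's mouth on the underside, z up, x along its arm. Head 41 (x) x 25 (y) x 17.5 mm high; pocket from below 30 (x) x 14 (y) x 13.5 mm deep, fits over the tang; arm 10 mm wide, 8 mm high, to x = 103 mm. On the head a grip blade 36 (x) x 12 mm (y), from 17.5 to 41.5 mm above the underside.
- key_grip (a point): On the key's axis, 39 mm above its underside, 2.5 mm below the top of the grip blade: a TCP height at which the fingertips just clear the head when closing on the blade's 12 mm sides.
- magnet_dish: Bystander: round steel dish, 108 mm across, with small parts; origin under its centre.
- injector_long: Bystander: injector, 172 mm long, lying; origin under its middle.
- marker: Bystander: marker pen, 135 mm long, lying; origin under its middle.
- screwdriver_blue: Bystander: screwdriver with a blue handle, 227 mm long, lying; origin under its middle.

How it is judged (in metres and radians):
On the way, in this order (a step that is already met when the one before it is completed fails the run):
1. the key sits home over the barrel's flats and the barrel has been swung round to the stop (distance between holding_key and barrel_shoulder below 0.0045 m and angle between the z axis of holding_key and the z axis of barrel_shoulder, either way round below 0.12 rad and value of joint barrel between -0.16 and 0.16 rad), for 0.2 s.
2. with the key still home and the barrel at its setting, the lock ring presses on its washer with more than 60 N (all of step 1 and contact force between lock_ring and spring_washer_c0 above 60 N), for 0.3 s.
At the end, for the whole second after the job is handed in: The barrel stands within 0.16 rad of its setting (joint 0), the lock ring presses on its washer with 30 to 200 N, and the key lies at rest flat and upright on the bench, its head more than 70 mm from the barrel's axis (value of joint barrel between -0.16 and 0.16 rad and contact force between lock_ring and spring_washer_c0 above 30 N and height (world z) of holding_key between -0.004 and 0.008 m and angle between holding_key's own z axis and vertical below 0.1 rad and linear speed of holding_key below 0.02 m/s and horizontal distance between holding_key and setting_stand above 0.07 m and velocity of joint barrel between -0.05 and 0.05 rad/s); the robot touches nothing.
It fails at once if the lock ring is forced: more than 200 N on its washer (contact force between lock_ring and spring_washer_c0 above 200 N).
It fails at once if the key is rammed or jammed on the stand, its barrel or its pin with more than 60 N (contact force between holding_key and setting_stand above 60 N).
It fails at once if the dish, the injector, the marker or the screwdriver is shifted by more than 25 mm (distance of any of magnet_dish, injector_long, marker, screwdriver_blue from where it was at the start of the episode above 0.025 m).
It also fails if it takes over 72 s, if anything falls off the work surface, if the arm or the gripper's body presses on something with over 40 N, if the wrist force passes 120 N, or if a joint passes its speed limit or range.

## Robot

A 6-joint arm with a two-finger parallel gripper is mounted at the origin on a cart in front of the work surface, level with it; the furniture and walls round the work are solid. World frame = base frame: x ahead of the robot, y to its left, z up, the work surface at z = 0. Lengths are in m, angles in degrees, forces in N, time in s.
With the tool pointing down it reaches from about 0.3 to 0.75 m from the base axis. Payload 8.5 kg.
Tool frame: the origin (TCP) lies between the finger pads, 19 mm behind the fingertips; this is the grasp point; z points along the fingers, y is the line along which they close (so a half turn about z gives the same grasp; the last joint's range is limited). The gripper opens to 85 mm and grips with 20 to 120 N. Pads are 22 mm wide; open, the fingers measure 114 mm over their backs; the gripper's body (76 mm by 85 mm) begins 54 mm behind the grasp point. The pads swing forward as they close: fully open they stand 13 mm farther back than shut.
Start: joints at [52.237, 21.807, 74.336, -0, 83.858, -12.336], TCP at [0.236, 0.497, 0.25] pointing down, gripper open.
Joint ranges: [-178.18, 178.18], [-50.72, 133.34], [12.68, 142.11], [-81.47, 261.47], [9.98, 163.14], [-165.26, 165.26]. Speed limits (degrees/s): [136.94, 136.94, 180, 180, 180, 180].

## Interface

Orientations are given as a 3x3 rotation matrix whose columns are the frame's x, y, z axes.
In Python, from rig import env, optics gives the robot as it stands.
- The arm moves only by the shell command python3 -m jog 'ROWS' [OPENING] [FORCE]. ROWS is JSON, a list of rows, each an object with "linear": the shift along the tool's x, y, z in units of 40 mm (1.0 is 40 mm), a list of three; "roll": the turn about the tool's z in units of 5 degrees (1.0 is 5 degrees). A call has 1 to 12 rows; each row shifts and turns the commanded pose from where the row before left it, along the tool's axes as they then stand; what a row does not reach is not made up. A row lasts 1/12 s, in which the tool goes at most 41.7 mm and 7.16 degrees, less where a joint would pass 70% of its speed; a pose out of reach is approached as far as the arm can. A call is refused whole if a number of a shift passes 1 or a number of a turn 1, either way. A call with a gripper value outside its range is refused whole. OPENING is the opening, from -1 (shut) to 1 (fully open), set as the call begins (- or left out, the last holds). The fingers move at their own pace and stop on an object; FORCE is the grip in N (left out, the last holds). Time passes only in rows, so rows that do not move let the fingers close. It gives the time, the measured TCP pose, the force, the opening and the grip force at its end, in the units of the state.
- env.observe(): the state, without advancing time (a new reading comes with each control period).
- optics.get_image(name): name is "side" or "top"; returns the picture (384x512x3 uint8, red, green, blue); there is no depth.
- optics.calibration(name): a dict with "fov_y" (degrees; the focal length in pixels is half the picture's height over the tangent of half this angle, whatever the lens; pixels are square), "cx", "cy" (the principal point, pixels), "D" ([k1, k2, p1, p2, k3] as OpenCV has them; the pictures are not rectified), "T" (4x4, takes a point from camera to world coordinates). Camera axes: x right, y down, z forward; pixel columns grow to the right and rows downward; lengths in m; the calibration is good to about 2 mm. A picture is of the moment at which its call begins. calibration takes no time and is no camera call.
- env.close_job(): hands the job in; it is judged then, once.
The state is a dict: "time_s": time; "q": joint angles; "qvel": joint speeds; "joint_efforts": joint torques, N m; "position": TCP position; "tool_rot": TCP orientation; "ft_force": force on the tool from outside, world axes, zero at the start; "wrist_torque": the same for the moment, N m; "grip_width": finger opening in m; "gripper_force": force on a finger pad.
Only numpy, scipy, OpenCV 4.12 (cv2) and the standard library are available. Lean on these libraries where they do the work, as an engineer would, in place of code of your own. Each camera call takes 0.05 s, during which the arm holds its last target. There are 200 camera calls.

## Working session

There is one attempt and no reset: what is moved stays moved. The work goes in short steps, Python scripts to look and compute and a shell command to move; the robot and the scene stay as the last step left them, time stands still between calls to the robot, and variables do not carry over. Pictures are saved under pics/ and viewed, at most 12 in all, crops included, and the job is handed in when it is done.

```bash
mkdir -p pics; ls
python3 - <<'E'
from rig import env, optics
import cv2
for n in("side","top"):
    im=optics.get_image(n); cv2.imwrite(f"pics/{n}0.png",im[:,:,::-1]); 
    print(n,optics.calibration(n))
o=env.observe(); print({k:o[k] for k in('time_s','position','tool_rot','ft_force','grip_width')})
E
```

```text
pics
side {'fov_y': 56.91476927226286, 'cx': 255.93501634627717, 'cy': 183.43889877706866, 'D': array([-0.07985115,  0.        ,  0.        ,  0.        ,  0.        ]), 'T': array([[ 0.99919267,  0.02679562, -0.02993322,  0.56791204],
       [ 0.03928652, -0.49590723,  0.86748636, -0.69049295],
       [ 0.00840074, -0.86796199, -0.49655957,  0.52450155],
       [ 0.        ,  0.        ,  0.        ,  1.        ]])}
top {'fov_y': 54.57502346950381, 'cx': 253.41697530361762, 'cy': 193.0564590878941, 'D': array([-0.04348804,  0.        ,  0.        ,  0.        ,  0.        ]), 'T': array([[-0.09866279, -0.97121741,  0.21680036,  0.36690008],
       [-0.99510868,  0.09521078, -0.02633681,  0.04493913],
       [ 0.00493704, -0.21833839, -0.97586063,  1.02122982],
       [ 0.        ,  0.        ,  0.        ,  1.        ]])}
{'time_s': 0.1, 'position': array([0.23600553, 0.49653022, 0.24949446]), 'tool_rot': array([[-9.03123846e-01,  4.29379453e-01, -7.77601017e-04],
       [ 4.29380072e-01,  9.03123326e-01, -1.00581218e-03],
       [ 2.70394531e-04, -1.24225935e-03, -9.99999192e-01]]), 'ft_force': array([-0.00336089, -0.30923579, -0.04326611]), 'grip_width': 0.08538935502133825}
```

View pics/side0.png

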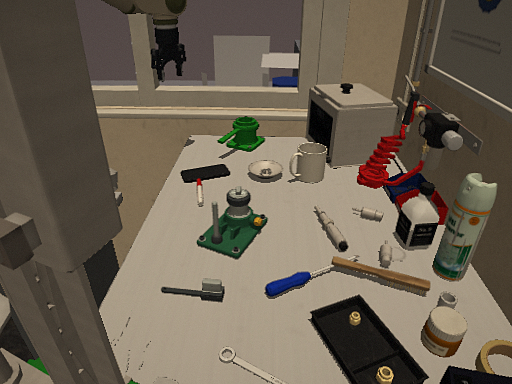

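View pics/top0.png

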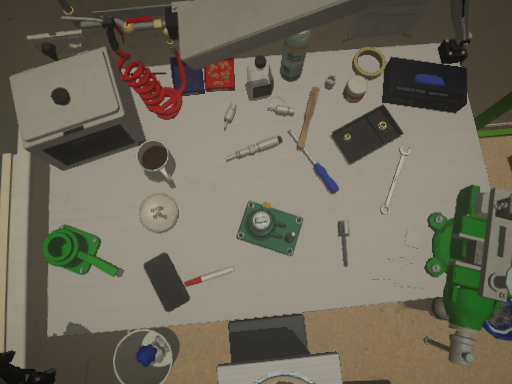

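The side picture shows the stand at about (238,215), the pin top near (215,205), and the key with its head at (212,288) and arm end at (163,291). In the top picture the ring is at (262,221), the pin at (290,237), the key head at (343,228) and its arm end at (346,264). Next I'll zoom in on both.

```bash
cat > h.py <<'E'
from rig import env, optics
import cv2, numpy as np
def cam(n):
    c=optics.calibration(n); f=192/np.tan(np.radians(c['fov_y']/2))
    return np.array([[f,0,c['cx']],[0,f,c['cy']],[0,0,1]]),c['D'],c['T']
def proj(n,P):
    K,D,T=cam(n); W=np.linalg.inv(T)
    return cv2.projectPoints(np.atleast_2d(P).astype(float),cv2.Rodrigues(W[:3,:3])[0],W[:3,3],K,D)[0][:,0]
def ray(n,uv):
    K,D,T=cam(n); p=cv2.undistortPoints(np.array(uv,float).reshape(-1,1,2),K,D)[:,0]
    return T[:3,3],np.c_[p,np.ones(len(p))]@T[:3,:3].T
def atz(n,uv,z):
    o,d=ray(n,uv); return o+d*((z-o[2])/d[:,2])[:,None]
E
python3 - <<'E'
import cv2,numpy as np
s=cv2.imread('pics/side0.png');t=cv2.imread('pics/top0.png')
r=lambda a:cv2.resize(a,None,fx=6,fy=6,interpolation=cv2.INTER_CUBIC)
# top crop: x230-360,y190-275 ; side x155-275,y180-305
cv2.imwrite('pics/t1.png',r(t[190:275,228:358]))
a=r(s[178:258,190:275]);cv2.imwrite('pics/s1.png',a)
E
```

```text
(no output)
```

View pics/t1.png

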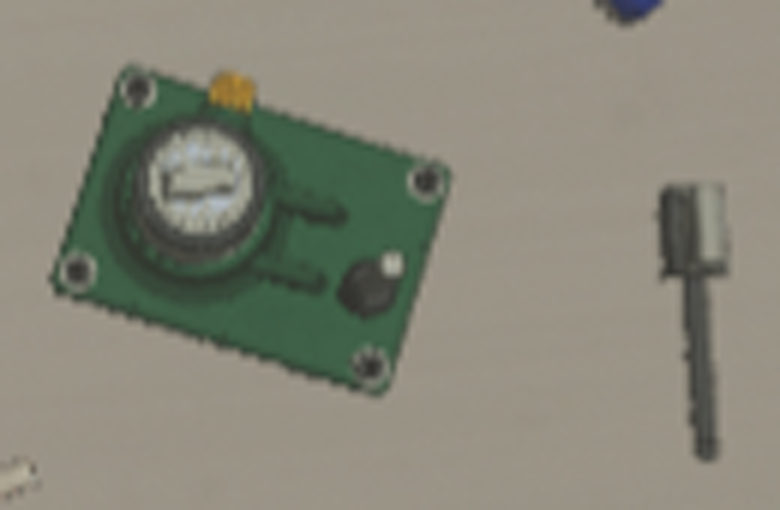

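View pics/s1.png

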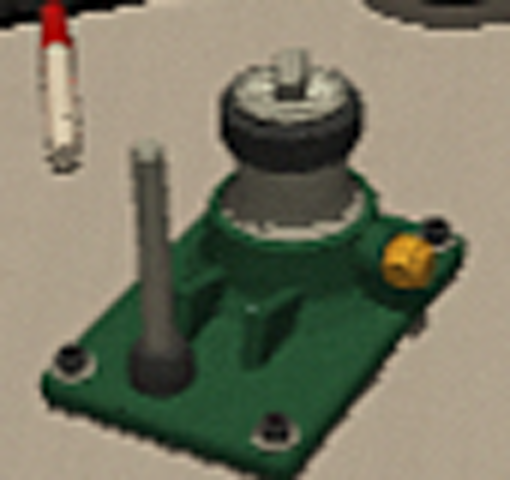

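In the top crop (x6, offset 228,190) the flange corners are at (130,65), (450,172), (383,395) and (53,290), and the pin top is at (392,264). The tang runs from (165,188) to (240,183). The key blade top spans (697..727, 183..267), with the arm end at (706,460). In the side crop (offset 190,178) the pin top is at (148,145) and the tang top at (293,58).

Run:
```python
from h import *
from scipy.optimize import least_squares
T=lambda p:np.array(p,float)/6+[228-.4,190-.4]
S=lambda p:np.array(p,float)/6+[190-.4,178-.4]
mod=np.array([[55,53,14],[55,-107,14],[-55,-107,14],[-55,53,14],[-11,-85,118],[0,0,97]])/1e3
mt=T([(130,66),(450,172),(383,394),(53,290),(392,264),(203,181)])
ms_m=np.array([[-55,-107,14],[55,-107,14],[55,53,14],[-11,-85,118]])/1e3  # guess assignment
ms=S([(45,388),(290,472),(463,240),(148,147)])
def tr(p,m):
    c,s=np.cos(p[2]),np.sin(p[2]); return np.c_[c*m[:,0]-s*m[:,1]+p[0],s*m[:,0]+c*m[:,1]+p[1],m[:,2]]
for which in ('top','side','both'):
    def f(p):
        a=(proj('top',tr(p,mod))-mt).ravel(); b=(proj('side',tr(p,ms_m))-ms).ravel()
        return {'top':a,'side':b,'both':np.r_[a,b]}[which]
    r=least_squares(f,[.41,.02,-.3]); print(which,r.x[:2],np.degrees(r.x[2]),np.round(r.fun.reshape(-1,2),1).tolist())
km=np.array([[18,6,41.5],[18,-6,41.5],[-18,6,41.5],[-18,-6,41.5],[103,0,4],[21,0,8]])/1e3
# key x along arm: image down = world -x
kt=T([(729,268),(697,267),(727,183),(697,183),(706,460),(693,275)])
for z in (0,):
    for sw in (0,1):
        k=kt.copy()
        if sw:k[[0,1,2,3]]=k[[1,0,3,2]]
        r=least_squares(lambda p:(proj('top',tr(p,km))-k).ravel(),[.4,-.2,np.pi]); print('key',r.x[:2],np.degrees(r.x[2]),np.round(r.fun.reshape(-1,2),1).tolist())
kx=r.x
print('tang top ends',atz('top',T([(165,183),(238,178)]),.109), 'side tang',atz('side',S([(291,50),(300,75)]),.109))
print('side key proj',proj('side',tr(kx,km)))
```

```text
top [0.5014104  0.00748804] -23.789018684998574 [[-1.0, -0.8], [1.2, -0.6], [0.7, 1.0], [-1.0, -0.3], [0.3, 0.2], [-0.3, 0.3]]
side [0.50211687 0.00664122] -22.28629256061258 [[-2.0, -0.3], [0.7, -0.3], [1.0, -0.7], [0.3, 0.9]]
both [0.50194244 0.00740242] -23.094250491325695 [[-1.3, -0.9], [1.1, -1.3], [1.1, 0.4], [-0.8, -0.2], [0.5, -0.4], [-0.2, 0.1], [-2.4, -0.9], [-0.1, -0.5], [1.0, -0.6], [-0.2, 0.5]]
key [ 0.46898362 -0.21784359] 174.53529619354845 [[-0.2, -0.6], [0.7, -0.5], [-0.6, 0.0], [-0.1, 0.0], [-0.3, 0.4], [0.6, 0.7]]
key [ 0.46899947 -0.21779853] 174.68000009995598 [[5.2, -0.5], [-4.7, -0.6], [4.3, 0.0], [-5.1, 0.1], [-0.3, 0.4], [0.6, 0.7]]
tang top ends [[ 0.500987    0.02293792  0.109     ]
 [ 0.50010456 -0.00722293  0.109     ]] side tang [[0.501791   0.02143679 0.109     ]
 [0.50678301 0.00273511 0.109     ]]
side key proj [[200.26929224 282.82014489]
 [201.94351775 278.19460726]
 [219.30800063 284.94337177]
 [220.70822557 280.25117476]
 [160.35013425 289.5149962 ]
 [200.88948613 292.94520724]]
```

```bash
cat >> h.py <<'E'
def plan(x=None,y=None,z=None,yaw=None):
    "yaw: world angle of tool y, deg. prints units in tool axes, then roll"
    o=env.observe(); p=np.array(o['position']); R=np.array(o['tool_rot'])
    t=[p[i] if v is None else v for i,v in enumerate((x,y,z))]
    a=np.degrees(np.arctan2(R[1,1],R[0,1]))
    print('t',round(o['time_s'],2),'pos',np.round(p,4),'yaw_y',round(a,2),'F',np.round(o['ft_force'],1),'M',np.round(o['wrist_torque'],2),'w',round(o['grip_width'],4),'gf',np.round(o['gripper_force'],1))
    print('linear units',np.round(R.T@(t-p)/.04,3),'roll units(first linear)',None if yaw is None else round(-((yaw-a+180)%360-180)/5,2))
E
J='{"linear":[-0.647,-0.682,0],"roll":0}'
python3 -m jog '[{"linear":[-0.647,-0.682,0],"roll":0},{"linear":[-0.647,-0.682,0],"roll":0},{"linear":[-0.647,-0.682,0],"roll":0},{"linear":[-0.647,-0.682,0],"roll":0},{"linear":[-0.647,-0.682,0],"roll":0},{"linear":[-0.647,-0.682,0],"roll":0},{"linear":[-0.647,-0.682,0],"roll":0},{"linear":[-0.647,-0.682,0],"roll":0},{"linear":[-0.647,-0.682,0],"roll":0},{"linear":[-0.647,-0.682,0],"roll":0}]'
python3 -m jog '[{"linear":[-0.647,-0.682,0],"roll":0},{"linear":[-0.647,-0.682,0],"roll":0},{"linear":[-0.647,-0.682,0],"roll":0},{"linear":[-0.647,-0.682,0],"roll":0},{"linear":[-0.647,-0.682,0],"roll":0},{"linear":[-0.647,-0.682,0],"roll":0},{"linear":[-0.647,-0.682,0],"roll":0},{"linear":[-0.647,-0.682,0],"roll":0},{"linear":[-0.647,-0.682,0],"roll":0},{"linear":[-0.647,-0.682,0],"roll":0}]'
python3 -m jog '[{"linear":[0,0,0],"roll":1},{"linear":[0,0,0],"roll":1},{"linear":[0,0,0],"roll":1},{"linear":[0,0,0],"roll":1},{"linear":[0,0,0],"roll":1},{"linear":[0,0,0],"roll":1},{"linear":[0,0,0],"roll":1},{"linear":[0,0,0],"roll":1},{"linear":[0,0,0],"roll":1},{"linear":[0,0,0],"roll":1},{"linear":[0,0,0],"roll":1},{"linear":[0,0,0],"roll":1}]'
python3 -m jog '[{"linear":[0,0,0],"roll":1},{"linear":[0,0,0],"roll":1},{"linear":[0,0,0],"roll":1},{"linear":[0,0,0],"roll":1},{"linear":[0,0,0],"roll":1},{"linear":[0,0,0],"roll":1},{"linear":[0,0,0],"roll":1},{"linear":[0,0,0],"roll":1},{"linear":[0,0,0],"roll":1},{"linear":[0,0,0],"roll":1},{"linear":[0,0,0],"roll":1},{"linear":[0,0,0],"roll":1}]'
python3 -m jog '[{"linear":[0,0,0],"roll":1},{"linear":[0,0,0],"roll":1},{"linear":[0,0,0],"roll":1},{"linear":[0,0,0],"roll":1},{"linear":[0,0,0],"roll":1},{"linear":[0,0,0],"roll":1},{"linear":[0,0,0],"roll":1},{"linear":[0,0,0],"roll":1},{"linear":[0,0,0],"roll":0}]' -0.3
python3 -c "from h import *;plan(.469,-.218,.039,-95.4)"
```

```text
time_s: 0.93
position: [0.3526, 0.1375, 0.25]
tool_rot: [[-0.903, 0.429, -0.0], [0.429, 0.903, 0.0], [0.0, -0.0, -1.0]]
ft_force: [1.9, 0.4, -0.7]
grip_width: 0.0851
gripper_force: 0.0
time_s: 1.77
position: [0.4694, -0.2202, 0.2497]
tool_rot: [[-0.903, 0.43, -0.001], [0.43, 0.903, 0.0], [0.001, 0.0, -1.0]]
ft_force: [0.9, 0.2, -0.1]
grip_width: 0.0851
gripper_force: 0.0
time_s: 2.77
position: [0.4692, -0.2182, 0.2497]
tool_rot: [[-0.075, 0.997, -0.001], [0.997, 0.075, 0.001], [0.001, -0.001, -1.0]]
ft_force: [0.1, -0.0, 0.1]
grip_width: 0.0855
gripper_force: 0.0
time_s: 3.77
position: [0.4692, -0.2182, 0.2497]
tool_rot: [[0.826, 0.564, -0.001], [0.564, -0.826, 0.001], [-0.0, -0.001, -1.0]]
ft_force: [-0.9, -0.4, 0.3]
grip_width: 0.0853
gripper_force: 0.0
time_s: 4.52
position: [0.4692, -0.2182, 0.2497]
tool_rot: [[0.995, -0.098, -0.001], [-0.098, -0.995, 0.0], [-0.001, -0.0, -1.0]]
ft_force: [0.2, -0.3, -0.2]
grip_width: 0.0302
gripper_force: 0.0
t 4.52 pos [ 0.4692 -0.2182  0.2497] yaw_y -95.6 F [ 0.2 -0.3 -0.2] M [-0.04  0.   -0.03] w 0.0302 gf 0.0
linear units [-3.000e-03 -2.000e-03  5.268e+00] roll units(first linear) -0.04
```

```bash
python3 -m jog '[{"linear":[0,0,0.8],"roll":0},{"linear":[0,0,0.8],"roll":0},{"linear":[0,0,0.8],"roll":0},{"linear":[0,0,0.8],"roll":0},{"linear":[0,0,0.8],"roll":0},{"linear":[0,0,0.6],"roll":0},{"linear":[0,0,0.4],"roll":0},{"linear":[0,0,0.24],"roll":0},{"linear":[0,0,0],"roll":0}]'
python3 -m jog '[{"linear":[0,0,0],"roll":0},{"linear":[0,0,0],"roll":0},{"linear":[0,0,0],"roll":0},{"linear":[0,0,0],"roll":0},{"linear":[0,0,0],"roll":0},{"linear":[0,0,0],"roll":0},{"linear":[0,0,0],"roll":0}]' -1 50
python3 -m jog '[{"linear":[0,0,-0.6],"roll":0},{"linear":[0,0,-1],"roll":0},{"linear":[0,0,-1],"roll":0},{"linear":[0,0,-1],"roll":0},{"linear":[0,0,-0.8],"roll":0},{"linear":[0,0,0],"roll":0},{"linear":[0,0,0],"roll":0}]'
python3 - <<'E'
from h import *
plan(.502,.0072,.2,-1)
s=optics.get_image('side')[:,:,::-1];t=optics.get_image('top')[:,:,::-1]
cv2.imwrite('pics/s2.png',s);cv2.imwrite('pics/t2.png',t)
r=lambda a:cv2.resize(a,None,fx=4,fy=4,interpolation=cv2.INTER_CUBIC)
p=proj('side',env.observe()['position'])[0].astype(int);q=proj('top',env.observe()['position'])[0].astype(int);print(p,q)
cv2.imwrite('pics/k2.png',np.hstack([r(s[p[1]-50:p[1]+60,p[0]-70:p[0]+30]),r(t[q[1]-50:q[1]+60,q[0]-50:q[0]+50])]))
E
```

```text
time_s: 5.27
position: [0.4687, -0.2179, 0.0388]
tool_rot: [[0.996, -0.093, -0.003], [-0.093, -0.996, 0.002], [-0.003, -0.002, -1.0]]
ft_force: [-1.0, 0.4, -0.2]
grip_width: 0.0299
gripper_force: 0.0
time_s: 5.85
position: [0.4697, -0.2185, 0.0412]
tool_rot: [[0.996, -0.094, 0.001], [-0.094, -0.996, -0.001], [0.001, 0.001, -1.0]]
ft_force: [-0.5, 0.3, 6.0]
grip_width: 0.0111
gripper_force: 52.9
time_s: 6.43
position: [0.4695, -0.2183, 0.2175]
tool_rot: [[0.996, -0.095, 0.002], [-0.095, -0.996, -0.002], [0.002, 0.002, -1.0]]
ft_force: [-0.2, 0.3, -3.0]
grip_width: 0.0109
gripper_force: 51.8
t 6.43 pos [ 0.4695 -0.2183  0.2175] yaw_y -95.42 F [-0.2  0.3 -3. ] M [ 0.03 -0.02 -0.  ] w 0.0109 gf 51.8
linear units [ 0.276 -5.691  0.429] roll units(first linear) -18.88
[204 203] [365 216]
```

View pics/k2.png

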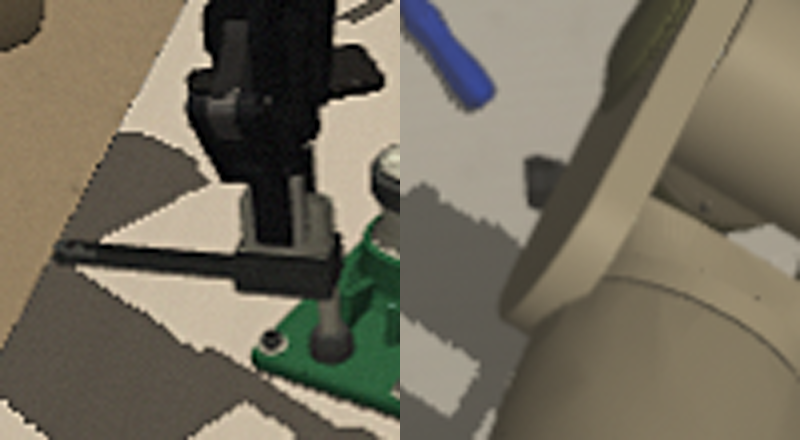

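The key is held level in the side view, with its head bottom corners at about (193.5,225) and (217.8,227.3) full-picture. The top view is blocked by the arm. Next I'll carry the key over the stand.

```bash
python3 -m jog '[{"linear":[0.034,-0.711,0],"roll":0},{"linear":[0.034,-0.711,0],"roll":0},{"linear":[0.034,-0.711,0],"roll":0},{"linear":[0.034,-0.711,0],"roll":0},{"linear":[0.034,-0.711,0],"roll":0},{"linear":[0.034,-0.711,0],"roll":0},{"linear":[0.034,-0.711,0],"roll":0},{"linear":[0.034,-0.711,0],"roll":0}]'
python3 -m jog '[{"linear":[0,0,0],"roll":-1},{"linear":[0,0,0],"roll":-1},{"linear":[0,0,0],"roll":-1},{"linear":[0,0,0],"roll":-1},{"linear":[0,0,0],"roll":-1},{"linear":[0,0,0],"roll":-1},{"linear":[0,0,0],"roll":-1},{"linear":[0,0,0],"roll":-1},{"linear":[0,0,0],"roll":-1},{"linear":[0,0,0],"roll":-1}]'
python3 -m jog '[{"linear":[0,0,0],"roll":-1},{"linear":[0,0,0],"roll":-1},{"linear":[0,0,0],"roll":-1},{"linear":[0,0,0],"roll":-1},{"linear":[0,0,0],"roll":-1},{"linear":[0,0,0],"roll":-1},{"linear":[0,0,0],"roll":-1},{"linear":[0,0,0],"roll":-1},{"linear":[0,0,0],"roll":-0.88},{"linear":[0,0,0],"roll":0},{"linear":[0,0,0],"roll":0}]'
python3 - <<'E'
from h import *
plan(.502,.0072,.2,-1)
s=optics.get_image('side')[:,:,::-1]
cv2.imwrite('pics/s3.png',s)
cv2.imwrite('pics/k3.png',cv2.resize(s[140:240,180:290],None,fx=6,fy=6,interpolation=cv2.INTER_CUBIC))
E
```

```text
time_s: 7.2
position: [0.501, 0.0087, 0.2144]
tool_rot: [[0.995, -0.095, -0.004], [-0.095, -0.996, 0.001], [-0.004, -0.0, -1.0]]
ft_force: [0.9, 0.4, -2.4]
grip_width: 0.011
gripper_force: 51.7
time_s: 8.03
position: [0.501, 0.0073, 0.2144]
tool_rot: [[0.709, 0.705, -0.004], [0.705, -0.709, 0.001], [-0.002, -0.004, -1.0]]
ft_force: [0.1, 0.0, -2.4]
grip_width: 0.0107
gripper_force: 51.7
time_s: 8.95
position: [0.5012, 0.0073, 0.215]
tool_rot: [[0.02, 1.0, -0.003], [1.0, -0.02, 0.001], [0.001, -0.003, -1.0]]
ft_force: [0.4, 0.6, -2.3]
grip_width: 0.0108
gripper_force: 51.7
t 8.95 pos [0.5012 0.0073 0.215 ] yaw_y -1.16 F [ 0.4  0.6 -2.3] M [ 0.04 -0.01  0.02] w 0.0108 gf 51.7
linear units [-0.001  0.021  0.375] roll units(first linear) -0.03
```

View pics/k3.png

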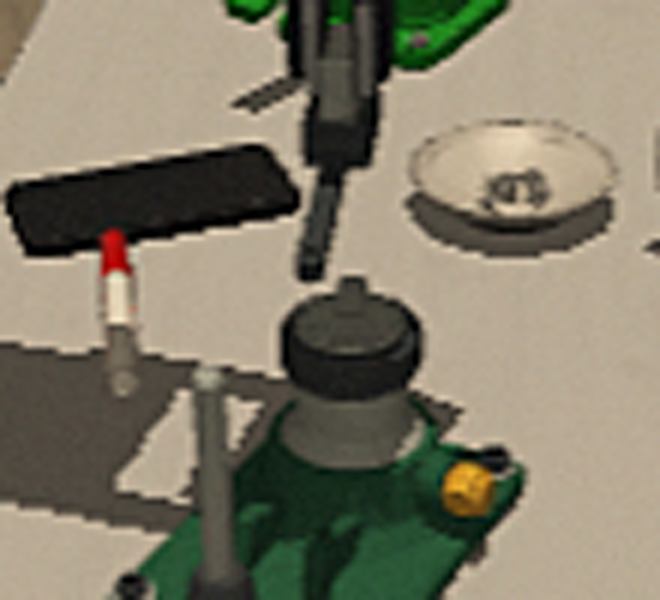

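The side view shows the key hanging upright. Its head bottom edge runs (303,163) to (365,168) in the crop and the arm end is at (310,277). The tang top is at (353,285), below and to the right of the arm end. Next I'll compare both in this same camera.

Run:
```python
from h import *
s=lambda p:np.array(p,float)/6+[179.6,139.6]
print('head lo corners model', (proj('side',[[.5012-.0125,.0073-.0205,.174],[.5012+.0125,.0073-.0205,.174],[.5012,.0073-.103,.174]])-[179.6,139.6])*6)
z=.174
print('head corners world',atz('side',s([(303,163),(365,168),(310,277)]),z))
S=lambda p:np.array(p,float)/6+[189.6,177.6]
print('tang top quad',atz('side',S([(284,50),(308,50),(305,76),(279,76)]),.109), 'ring/shoulder L,R', atz('side',S([(220,110),(362,110)]),.094))
# tang model prediction
for dx in (0,.003):
  for yaw in (-90,-100):
    c,q=np.cos(np.radians(yaw)),np.sin(np.radians(yaw))
    P=np.array([[a*c-b*q+.502+dx,a*q+b*c+.0072,.109] for a,b in((14,6),(14,-6),(-14,-6),(-14,6)) for a,b in[(a/1e3,b/1e3)]])
    print(dx,yaw,np.round((proj('side',P)-[189.6,177.6])*6).tolist())
print('pin',atz('side',S([(148,145)]),.118),atz('side',s([(207,376)]),.118))
im=cv2.imread('pics/side0.png');t=cv2.imread('pics/top0.png')
r=lambda a:cv2.resize(a,(400,400),interpolation=cv2.INTER_CUBIC)
cv2.imwrite('pics/tang.png',np.hstack([r(im[180:205,226:251]),r(t[208:233,249:274])]))
```

```text
head lo corners model [[303.73114434 169.11873509]
 [373.08138045 170.86356501]
 [316.05298581 285.97577055]]
head corners world [[ 0.48794144 -0.00840464  0.174     ]
 [ 0.51062888 -0.01111837  0.174     ]
 [ 0.49865249 -0.09000928  0.174     ]]
tang top quad [[0.49907529 0.02129038 0.109     ]
 [0.5083867  0.0217923  0.109     ]
 [0.50874169 0.00209706 0.109     ]
 [0.49886262 0.00156659 0.109     ]] ring/shoulder L,R [[ 4.75984176e-01 -1.36137988e-05  9.40000000e-02]
 [ 5.30424368e-01  2.89560990e-03  9.40000000e-02]]
0 -90 [[301.0, 88.0], [269.0, 87.0], [276.0, 50.0], [307.0, 51.0]]
0 -100 [[294.0, 89.0], [264.0, 85.0], [283.0, 49.0], [313.0, 53.0]]
0.003 -90 [[309.0, 88.0], [277.0, 87.0], [284.0, 50.0], [315.0, 51.0]]
0.003 -100 [[302.0, 89.0], [272.0, 85.0], [290.0, 49.0], [320.0, 53.0]]
pin [[ 0.45834276 -0.06320946  0.118     ]] [[ 0.45826553 -0.06516861  0.118     ]]
```

View pics/tang.png

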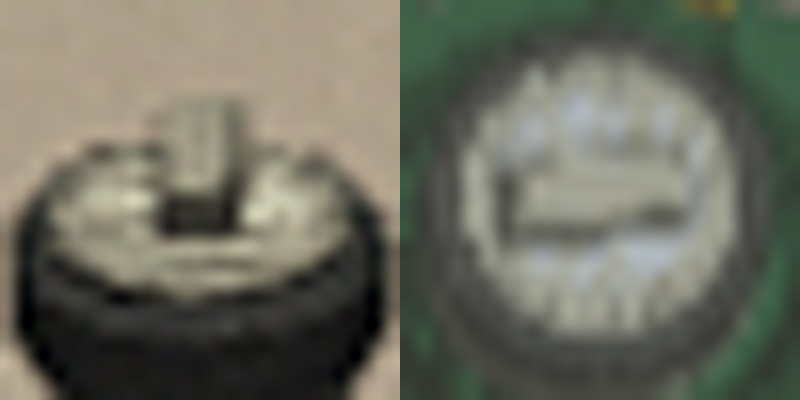

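The tang in the side crop (x16, offset 226,180) has a near foot edge from (160,233) to (238,233) and a far top edge at (203,97). In the top crop (offset 249,208) its top face runs x 115..290 and y 150..230, tilted about 8° up to the right, so its yaw is about -88°.

Run:
```python
from h import *
L=lambda p,o:np.array(p,float)/16+np.array(o)-.47
print('near foot',atz('side',L([(160,233),(238,233)],(226,180)),.097))
print('far top',atz('side',L([(165,97),(240,97)],(226,180)),.109))
print('shoulder top cam',atz('top',L([(60,195),(338,195),(200,50),(200,335)],(249,208)),.097))
print('shoulder side L,R',atz('side',L([(48,205),(350,205)],(226,180)),.097),'near/far',atz('side',L([(200,295),(203,120)],(226,180)),.097))
print('tang top cam',atz('top',L([(118,190),(288,175),(200,152),(200,222)],(249,208)),.109))
```

```text
near foot [[0.49706352 0.00434113 0.097     ]
 [0.50829402 0.00494224 0.097     ]]
far top [[0.49639618 0.02273167 0.109     ]
 [0.50732589 0.02332106 0.109     ]]
shoulder top cam [[ 0.5044045   0.02958261  0.097     ]
 [ 0.50013538 -0.01374535  0.097     ]
 [ 0.52516244  0.00539444  0.097     ]
 [ 0.48036273  0.01003274  0.097     ]]
shoulder side L,R [[0.48011243 0.01123141 0.097     ]
 [0.52395512 0.01358162 0.097     ]] near/far [[ 0.50421635 -0.01210533  0.097     ]
 [ 0.50059275  0.03682279  0.097     ]]
tang top cam [[ 0.5025172   0.02078389  0.109     ]
 [ 0.5022684  -0.00562067  0.109     ]
 [ 0.50717928  0.00755744  0.109     ]
 [ 0.49631499  0.00868228  0.109     ]]
```

```bash
python3 -m jog '[{"linear":[0.012,0.028,0.4],"roll":-0.63},{"linear":[0,0,0.5],"roll":0},{"linear":[0,0,0.45],"roll":0},{"linear":[0,0,0],"roll":0},{"linear":[0,0,0],"roll":0}]'
python3 -c "from h import *;plan(.5023,.0078,.138,2)"
```

```text
time_s: 9.42
position: [0.5025, 0.0077, 0.1619]
tool_rot: [[-0.036, 0.999, -0.002], [0.999, 0.036, 0.0], [0.001, -0.002, -1.0]]
ft_force: [-0.2, 0.0, -2.3]
grip_width: 0.0109
gripper_force: 51.6
t 9.42 pos [0.5025 0.0077 0.1619] yaw_y 2.05 F [-0.2  0.  -2.3] M [ 0.01 -0.04 -0.  ] w 0.0109 gf 51.6
linear units [ 0.003 -0.004  0.598] roll units(first linear) 0.01
```

```bash
python3 -m jog '[{"linear":[0,0,0.1],"roll":0},{"linear":[0,0,0.1],"roll":0},{"linear":[0,0,0.05],"roll":0},{"linear":[0,0,0.05],"roll":0},{"linear":[0,0,0.05],"roll":0},{"linear":[0,0,0.05],"roll":0},{"linear":[0,0,0],"roll":0},{"linear":[0,0,0],"roll":0}]'
python3 -c "from h import *;plan(.5023,.0078,.138,2)"
```

```text
time_s: 10.08
position: [0.5028, 0.008, 0.1463]
tool_rot: [[-0.037, 0.999, -0.0], [0.999, 0.037, 0.001], [0.001, -0.0, -1.0]]
ft_force: [1.3, 4.3, -2.6]
grip_width: 0.0112
gripper_force: 51.5
t 10.08 pos [0.5028 0.008  0.1463] yaw_y 2.12 F [ 1.3  4.3 -2.6] M [ 0.62 -0.13 -0.03] w 0.0112 gf 51.5
linear units [-0.005 -0.013  0.208] roll units(first linear) 0.02
```

```bash
python3 -m jog '[{"linear":[0.025,0.005,0],"roll":0},{"linear":[0,0,0.05],"roll":0},{"linear":[0,0,0.05],"roll":0},{"linear":[0,0,0],"roll":0},{"linear":[0,0,0],"roll":0}]'
python3 -m jog '[{"linear":[0,0,0.05],"roll":0},{"linear":[0,0,0.03],"roll":0},{"linear":[0,0,0],"roll":0},{"linear":[0,0,0],"roll":0}]'
python3 -c "from h import *;plan(.5023,.0078,.138,2)"
```

```text
time_s: 10.5
position: [0.5029, 0.0085, 0.1423]
tool_rot: [[-0.037, 0.999, -0.0], [0.999, 0.037, -0.0], [-0.0, -0.0, -1.0]]
ft_force: [-0.9, 0.6, -2.1]
grip_width: 0.0109
gripper_force: 51.7
time_s: 10.83
position: [0.503, 0.0086, 0.1391]
tool_rot: [[-0.037, 0.999, -0.0], [0.999, 0.037, 0.0], [0.0, -0.0, -1.0]]
ft_force: [0.0, -0.4, -2.1]
grip_width: 0.0109
gripper_force: 51.7
t 10.83 pos [0.503  0.0086 0.1391] yaw_y 2.12 F [ 0.  -0.4 -2.1] M [0.03 0.05 0.01] w 0.0109 gf 51.7
linear units [-0.021 -0.017  0.028] roll units(first linear) 0.02
```

```bash
python3 -m jog '[{"linear":[0,0,0.025],"roll":0},{"linear":[0,0,0],"roll":0},{"linear":[0,0,0],"roll":0}]'
python3 -m jog '[{"linear":[0,0,0.025],"roll":0},{"linear":[0,0,0],"roll":0},{"linear":[0,0,0],"roll":0}]'
python3 -m jog '[{"linear":[0,0,0.025],"roll":0},{"linear":[0,0,0],"roll":0},{"linear":[0,0,0],"roll":0}]'
```

```text
time_s: 11.08
position: [0.5031, 0.0086, 0.1383]
tool_rot: [[-0.037, 0.999, 0.0], [0.999, 0.037, -0.0], [-0.0, 0.0, -1.0]]
ft_force: [-0.7, -0.6, -1.6]
grip_width: 0.0106
gripper_force: 51.7
time_s: 11.33
position: [0.5031, 0.0087, 0.1382]
tool_rot: [[-0.037, 0.999, 0.001], [0.999, 0.037, -0.0], [-0.0, 0.001, -1.0]]
ft_force: [-3.9, 0.3, 8.3]
grip_width: 0.0108
gripper_force: 53.0
time_s: 11.58
position: [0.5031, 0.0087, 0.1381]
tool_rot: [[-0.037, 0.999, 0.002], [0.999, 0.037, -0.001], [-0.001, 0.002, -1.0]]
ft_force: [-6.5, 0.6, 18.0]
grip_width: 0.0104
gripper_force: 54.4
```

```bash
python3 -m jog '[{"linear":[0,0,-0.035],"roll":0},{"linear":[0,0,0],"roll":0.5},{"linear":[0,0,0],"roll":0.5},{"linear":[0,0,0],"roll":0.5},{"linear":[0,0,0],"roll":0.5},{"linear":[0,0,0],"roll":0.5},{"linear":[0,0,0],"roll":0.5},{"linear":[0,0,0],"roll":0},{"linear":[0,0,0],"roll":0}]'
python3 -c "from h import *;plan(yaw=-23)"
python3 -m jog '[{"linear":[0,0,0],"roll":0.4},{"linear":[0,0,0],"roll":0.2},{"linear":[0,0,0],"roll":0.2},{"linear":[0,0,0],"roll":0},{"linear":[0,0,0],"roll":0}]'
python3 -c "from h import *;plan(yaw=-23)"
```

```text
time_s: 12.33
position: [0.503, 0.0085, 0.1382]
tool_rot: [[0.223, 0.975, 0.0], [0.975, -0.223, -0.001], [-0.0, 0.001, -1.0]]
ft_force: [-2.6, -0.1, 4.7]
grip_width: 0.011
gripper_force: 52.7
t 12.33 pos [0.503  0.0085 0.1382] yaw_y -12.89 F [-2.6 -0.1  4.7] M [-0.11  0.45 -0.01] w 0.011 gf 52.7
linear units [0. 0. 0.] roll units(first linear) 2.02
time_s: 12.75
position: [0.5029, 0.0085, 0.1382]
tool_rot: [[0.29, 0.957, 0.0], [0.957, -0.29, -0.001], [-0.001, 0.0, -1.0]]
ft_force: [-4.5, -0.6, 5.3]
grip_width: 0.0105
gripper_force: 52.8
t 12.75 pos [0.5029 0.0085 0.1382] yaw_y -16.87 F [-4.5 -0.6  5.3] M [-0.12  0.51  0.01] w 0.0105 gf 52.8
linear units [0. 0. 0.] roll units(first linear) 1.23
```

```bash
for i in 1 2 3; do
python3 -m jog '[{"linear":[0,-0.005,0],"roll":0.2},{"linear":[0,0,0],"roll":0.2},{"linear":[0,0,0],"roll":0},{"linear":[0,0,0],"roll":0}]' >/dev/null
python3 -c "from h import *;plan(yaw=-23)"; done
```

```text
t 13.08 pos [0.5027 0.0085 0.1382] yaw_y -18.87 F [-2.3 -0.   4.5] M [-0.16  0.45 -0.07] w 0.0107 gf 52.8
linear units [0. 0. 0.] roll units(first linear) 0.83
t 13.42 pos [0.5026 0.0086 0.1382] yaw_y -20.87 F [-2.7 -1.7  5.8] M [-0.08  0.45 -0.04] w 0.0106 gf 52.7
linear units [0. 0. 0.] roll units(first linear) 0.43
t 13.75 pos [0.5025 0.0087 0.1382] yaw_y -22.88 F [-2.3 -0.4  5.4] M [-0.1   0.38 -0.08] w 0.0107 gf 52.8
linear units [0. 0. 0.] roll units(first linear) 0.02
```

```bash
for i in 1 2 3; do
python3 -m jog '[{"linear":[0,0,0],"roll":0.2},{"linear":[0,0,0],"roll":0.1},{"linear":[0,0,0],"roll":0},{"linear":[0,0,0],"roll":0}]' >/dev/null
python3 -c "from h import *;plan(yaw=-23)"; done
python3 - <<'E'
from h import *
s=optics.get_image('side')[:,:,::-1]
cv2.imwrite('pics/k4.png',cv2.resize(s[150:240,180:290],None,fx=6,fy=6,interpolation=cv2.INTER_CUBIC))
E
```

```text
t 14.08 pos [0.5025 0.0087 0.1382] yaw_y -24.33 F [-1.8  0.1  5.8] M [-0.06  0.4   0.37] w 0.0108 gf 52.9
linear units [0. 0. 0.] roll units(first linear) -0.27
t 14.42 pos [0.5026 0.0087 0.1382] yaw_y -25.74 F [-1.5 -0.5  5.3] M [-0.19  0.29  1.04] w 0.0108 gf 55.8
linear units [0. 0. 0.] roll units(first linear) -0.55
t 14.75 pos [0.503  0.0086 0.1382] yaw_y -27.26 F [ 0.3 -0.8  6.2] M [-0.31  0.05  1.36] w 0.0109 gf 63.0
linear units [0. 0. 0.] roll units(first linear) -0.85
```

View pics/k4.png

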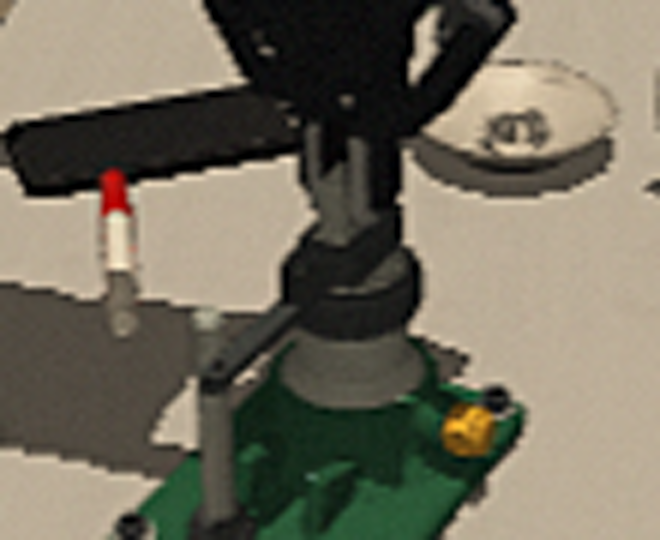

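The arm of the key rests on the pin (crop about (210,375)), the key sits flat on the shoulder, and torque builds from yaw -24°. Next I'll relieve the torque, release the key and rise.

```bash
python3 -m jog '[{"linear":[0,0,0],"roll":-0.3},{"linear":[0,0,0],"roll":-0.2},{"linear":[0,0,-0.02],"roll":0},{"linear":[0,0,0],"roll":0}]'
python3 -c "from h import *;plan()"
python3 -m jog '[{"linear":[0,0,0],"roll":0},{"linear":[0,0,0],"roll":0},{"linear":[0,0,0],"roll":0},{"linear":[0,0,0],"roll":0},{"linear":[0,0,0],"roll":0},{"linear":[0,0,0],"roll":0}]' -0.4
python3 -c "from h import *;plan()"
python3 -m jog '[{"linear":[0,0,-0.3],"roll":0},{"linear":[0,0,-0.5],"roll":0},{"linear":[0,0,-0.7],"roll":0},{"linear":[0,0,-0.5],"roll":0},{"linear":[0,0,0],"roll":0}]'
python3 -c "from h import *;plan(.5025,.0085,.092,20)"
python3 -m jog '[{"linear":[0,0,0],"roll":-1},{"linear":[0,0,0],"roll":-1},{"linear":[0,0,0],"roll":-1},{"linear":[0,0,0],"roll":-1},{"linear":[0,0,0],"roll":-1},{"linear":[0,0,0],"roll":-1},{"linear":[0,0,0],"roll":-1},{"linear":[0,0,0],"roll":-1},{"linear":[0,0,0],"roll":-0.7},{"linear":[0,0,0],"roll":0},{"linear":[0,0,0],"roll":0}]' 1
python3 - <<'E'
from h import *
plan(.5025,.0085,.092,20)
s=optics.get_image('side')[:,:,::-1]
cv2.imwrite('pics/k5.png',cv2.resize(s[150:240,180:290],None,fx=6,fy=6,interpolation=cv2.INTER_CUBIC))
E
```

```text
time_s: 15.13
position: [0.5029, 0.0086, 0.1384]
tool_rot: [[0.421, 0.907, 0.001], [0.907, -0.421, -0.001], [-0.0, 0.001, -1.0]]
ft_force: [2.7, -3.0, -0.9]
grip_width: 0.0109
gripper_force: 52.1
t 15.13 pos [0.5029 0.0086 0.1384] yaw_y -24.91 F [ 2.7 -3.  -0.9] M [-0.41 -0.49  0.56] w 0.0109 gf 52.1
linear units [0. 0. 0.] roll units(first linear) None
time_s: 15.63
position: [0.5024, 0.0089, 0.1384]
tool_rot: [[0.421, 0.907, -0.0], [0.907, -0.421, 0.0], [0.0, -0.0, -1.0]]
ft_force: [-1.1, 0.1, -0.2]
grip_width: 0.0255
gripper_force: 0.0
t 15.63 pos [0.5024 0.0089 0.1384] yaw_y -24.89 F [-1.1  0.1 -0.2] M [-0.03  0.02  0.02] w 0.0255 gf 0.0
linear units [0. 0. 0.] roll units(first linear) None
time_s: 16.05
position: [0.5038, 0.0087, 0.2223]
tool_rot: [[0.421, 0.907, 0.007], [0.907, -0.421, -0.001], [0.002, 0.007, -1.0]]
ft_force: [0.3, -0.3, 0.3]
grip_width: 0.0255
gripper_force: 0.0
t 16.05 pos [0.5038 0.0087 0.2223] yaw_y -24.88 F [ 0.3 -0.3  0.3] M [-0.02  0.    0.04] w 0.0255 gf 0.0
linear units [-0.022 -0.05   3.256] roll units(first linear) -8.98
time_s: 16.97
position: [0.5023, 0.0089, 0.218]
tool_rot: [[-0.317, 0.948, -0.001], [0.948, 0.317, 0.0], [0.0, -0.001, -1.0]]
ft_force: [0.5, -0.2, -0.3]
grip_width: 0.0852
gripper_force: 0.0
t 16.97 pos [0.5023 0.0089 0.218 ] yaw_y 18.51 F [ 0.5 -0.2 -0.3] M [-0.   -0.06  0.03] w 0.0852 gf 0.0
linear units [-0.013  0.004  3.15 ] roll units(first linear) -0.3
```

View pics/k5.png

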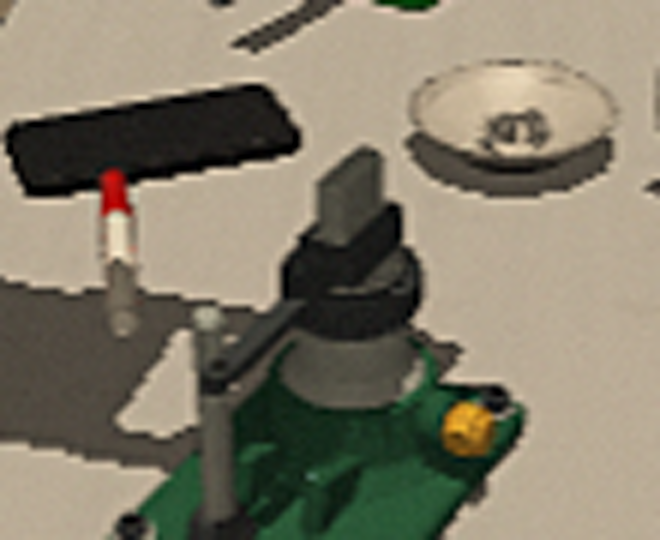

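The key stays seated with its arm on the pin. Next I'll lower the open fingers around the ring and close gently.

```bash
python3 -m jog '[{"linear":[-0.013,0.004,0.6],"roll":0},{"linear":[0,0,0.6],"roll":0},{"linear":[0,0,0.6],"roll":0},{"linear":[0,0,0.5],"roll":0},{"linear":[0,0,0.3],"roll":0},{"linear":[0,0,0.2],"roll":0},{"linear":[0,0,0],"roll":0},{"linear":[0,0,0],"roll":0}]'
python3 -m jog '[{"linear":[0,0,0.1],"roll":0},{"linear":[0,0,0.1],"roll":0},{"linear":[0,0,0.08],"roll":0},{"linear":[0,0,0.04],"roll":0},{"linear":[0,0,0],"roll":0},{"linear":[0,0,0],"roll":0}]'
python3 -m jog '[{"linear":[0,0,0],"roll":0},{"linear":[0,0,0],"roll":0},{"linear":[0,0,0],"roll":0},{"linear":[0,0,0],"roll":0},{"linear":[0,0,0],"roll":0},{"linear":[0,0,0],"roll":0}]' 0.1 40
python3 -c "from h import *;plan()"
```

```text
time_s: 17.68
position: [0.5029, 0.0084, 0.1067]
tool_rot: [[-0.319, 0.948, 0.0], [0.948, 0.319, -0.0], [-0.0, 0.0, -1.0]]
ft_force: [0.2, 0.7, 0.6]
grip_width: 0.0851
gripper_force: 0.0
time_s: 18.18
position: [0.5028, 0.0084, 0.0937]
tool_rot: [[-0.319, 0.948, 0.0], [0.948, 0.319, 0.0], [-0.0, 0.0, -1.0]]
ft_force: [0.1, 0.3, 0.4]
grip_width: 0.0854
gripper_force: 0.0
time_s: 18.68
position: [0.5027, 0.0084, 0.0941]
tool_rot: [[-0.319, 0.948, 0.0], [0.948, 0.319, -0.0], [-0.0, 0.0, -1.0]]
ft_force: [-2.4, -0.4, 5.3]
grip_width: 0.0544
gripper_force: 41.5
t 18.68 pos [0.5027 0.0084 0.0941] yaw_y 18.63 F [-2.4 -0.4  5.3] M [-0.06  0.42  0.01] w 0.0544 gf 41.5
linear units [0. 0. 0.] roll units(first linear) None
```

```bash
for i in 1 2 3; do
python3 -m jog '[{"linear":[0,0,0],"roll":0.25},{"linear":[0,0,0],"roll":0.25},{"linear":[0,0,0],"roll":0.25},{"linear":[0,0,0],"roll":0.25}]' >/dev/null
python3 -c "from h import *;plan()"|head -1; done
```

```text
t 19.02 pos [0.5026 0.0083 0.0941] yaw_y 13.58 F [-2.3 -0.5  5.4] M [-0.13  0.43  0.12] w 0.0546 gf 41.6
t 19.35 pos [0.5025 0.0083 0.094 ] yaw_y 8.58 F [-3.6 -0.9  5.8] M [-0.15  0.48  0.17] w 0.0546 gf 41.6
t 19.68 pos [0.5024 0.0083 0.0938] yaw_y 3.55 F [-2.8 -2.5  5.4] M [-0.19  0.57  0.19] w 0.0547 gf 41.6
```

```bash
for i in 1 2 3 4; do
python3 -m jog '[{"linear":[0,0,0],"roll":0.2},{"linear":[0,0,0],"roll":0.2},{"linear":[0,0,0],"roll":0.2}]' >/dev/null
python3 -c "from h import *;plan()"|head -1; done
```

```text
t 19.93 pos [0.5024 0.0083 0.0937] yaw_y 0.56 F [-3.7 -1.5  4.4] M [-0.25  0.67  0.16] w 0.0543 gf 41.7
t 20.18 pos [0.5023 0.0083 0.0936] yaw_y -2.46 F [-5.5 -3.4  5.4] M [-0.34  0.76  0.18] w 0.0542 gf 41.6
t 20.43 pos [0.5023 0.0083 0.0935] yaw_y -5.46 F [-5.3 -2.5  3.2] M [-0.38  0.73  0.17] w 0.0544 gf 41.6
t 20.68 pos [0.5022 0.0083 0.0934] yaw_y -8.45 F [-5.4 -3.1  2.1] M [-0.39  0.67  0.23] w 0.0544 gf 41.5
```

```bash
for i in 1 2 3 4; do
python3 -m jog '[{"linear":[-0.003,-0.005,0],"roll":0.2},{"linear":[0,0,0],"roll":0.2},{"linear":[0,0,0],"roll":0.1}]' >/dev/null
python3 -c "from h import *;plan()"|head -1; done
```

```text
t 20.93 pos [0.5022 0.0083 0.0933] yaw_y -10.96 F [-4.6 -2.5  0.1] M [-0.35  0.61  0.12] w 0.0544 gf 42.0
t 21.18 pos [0.5021 0.0083 0.0933] yaw_y -13.47 F [-2.5 -1.5 -3.6] M [-0.19  0.48  0.18] w 0.0545 gf 42.7
t 21.43 pos [0.502  0.0083 0.0932] yaw_y -15.97 F [-0.3  0.4 -8.3] M [-0.05  0.11  0.18] w 0.0544 gf 43.6
t 21.68 pos [0.502  0.0083 0.0932] yaw_y -18.47 F [  2.3   1.7 -13.6] M [ 0.29 -0.38  0.2 ] w 0.0543 gf 44.7
```

```bash
for i in 1 2 3; do
python3 -m jog '[{"linear":[0,0,0.012],"roll":0.2},{"linear":[0,0,0],"roll":0.1},{"linear":[0,0,0],"roll":0.1}]' >/dev/null
python3 -c "from h import *;plan()"|head -1; done
```

```text
t 21.93 pos [0.5019 0.0083 0.0931] yaw_y -20.43 F [ 1.5  3.2 -9.9] M [ 0.51 -0.29  0.17] w 0.0547 gf 44.9
t 22.18 pos [0.5019 0.0083 0.093 ] yaw_y -22.43 F [ 0.3  4.6 -3.9] M [0.81 0.02 0.19] w 0.054 gf 45.4
t 22.43 pos [0.5019 0.0083 0.0929] yaw_y -24.44 F [-2.2  5.8  1.1] M [0.9  0.37 0.19] w 0.0544 gf 46.1
```

```bash
for i in 1 2 3 4; do
python3 -m jog '[{"linear":[0.004,0,0.002],"roll":0.2},{"linear":[0,0,0],"roll":0.1},{"linear":[0,0,0],"roll":0.1}]' >/dev/null
python3 -c "from h import *;plan()"|head -1; done
```

```text
t 22.68 pos [0.5019 0.0083 0.0928] yaw_y -26.43 F [-2.6  3.7  4.3] M [0.8  0.56 0.15] w 0.0544 gf 46.1
t 22.93 pos [0.5019 0.0084 0.0927] yaw_y -28.43 F [-3.8  3.6  5. ] M [0.65 0.68 0.19] w 0.0543 gf 46.2
t 23.18 pos [0.5018 0.0084 0.0927] yaw_y -30.43 F [-4.3  2.8  4.4] M [0.49 0.71 0.19] w 0.0548 gf 46.3
t 23.43 pos [0.5018 0.0084 0.0926] yaw_y -32.42 F [-4.4  2.8  6.2] M [0.39 0.82 0.2 ] w 0.0542 gf 46.3
```

```bash
for i in 1 2 3 4; do
python3 -m jog '[{"linear":[0,-0.002,0.002],"roll":0.2},{"linear":[0,0,0],"roll":0.1},{"linear":[0,0,0],"roll":0.1}]' >/dev/null
python3 -c "from h import *;plan()"|head -1; done
```

```text
t 23.68 pos [0.5018 0.0084 0.0926] yaw_y -34.41 F [-4.6  1.7  6.4] M [0.36 0.81 0.25] w 0.0541 gf 46.3
t 23.93 pos [0.5018 0.0085 0.0926] yaw_y -36.41 F [-5.3  1.5  6.8] M [0.38 0.91 0.32] w 0.0543 gf 46.4
t 24.18 pos [0.5017 0.0085 0.0925] yaw_y -38.4 F [-5.2  1.6  6.6] M [0.42 0.81 0.4 ] w 0.0545 gf 46.4
t 24.43 pos [0.5017 0.0085 0.0925] yaw_y -40.39 F [-4.4  2.6  7.4] M [0.32 0.9  0.53] w 0.0546 gf 46.5
```

```bash
for i in 1 2 3; do
python3 -m jog '[{"linear":[0,0,0],"roll":0},{"linear":[0,0,0],"roll":0}]' >/dev/null
python3 -c "from h import *;plan()"|head -1; done
python3 -m jog '[{"linear":[0,0,0],"roll":0.05},{"linear":[0,0,0],"roll":0.05}]' >/dev/null
python3 -c "from h import *;plan()"|head -1
```

```text
t 24.6 pos [0.5017 0.0085 0.0925] yaw_y -40.38 F [-4.7  1.2  8. ] M [0.33 0.89 0.28] w 0.0544 gf 46.5
t 24.77 pos [0.5017 0.0085 0.0925] yaw_y -40.38 F [-4.5  1.6  7.9] M [0.36 0.89 0.3 ] w 0.0542 gf 46.5
t 24.93 pos [0.5017 0.0085 0.0925] yaw_y -40.38 F [-5.1  1.6  7.7] M [0.37 0.87 0.33] w 0.0546 gf 46.5
t 25.1 pos [0.5017 0.0085 0.0925] yaw_y -40.88 F [-4.8  2.3  7.5] M [0.31 0.9  0.45] w 0.0541 gf 46.5
```

```bash
python3 -m jog '[{"linear":[0,0,0],"roll":0},{"linear":[0,0,0],"roll":0},{"linear":[0,0,0],"roll":0},{"linear":[0,0,0],"roll":0}]'
python3 -m jog '[{"linear":[0,0,0],"roll":0},{"linear":[0,0,0],"roll":0},{"linear":[0,0,0],"roll":0},{"linear":[0,0,0],"roll":0},{"linear":[0,0,0],"roll":0},{"linear":[0,0,0],"roll":0}]' 1
python3 -m jog '[{"linear":[0,0,-0.2],"roll":0},{"linear":[0,0,-0.5],"roll":0},{"linear":[0,0,-0.7],"roll":0},{"linear":[0,0,-0.8],"roll":0},{"linear":[0,0,-0.3],"roll":0},{"linear":[0,0,0],"roll":0},{"linear":[0,0,0],"roll":0}]'
python3 - <<'E'
from h import *
plan(.5029,.0086,.1385,-24.3)
s=optics.get_image('side')[:,:,::-1]
cv2.imwrite('pics/k6.png',cv2.resize(s[150:240,180:290],None,fx=6,fy=6,interpolation=cv2.INTER_CUBIC))
E
```

```text
time_s: 25.43
position: [0.5017, 0.0085, 0.0925]
tool_rot: [[0.654, 0.756, 0.0], [0.756, -0.654, -0.001], [-0.001, 0.001, -1.0]]
ft_force: [-3.7, 2.5, 7.4]
grip_width: 0.0543
gripper_force: 46.5
time_s: 25.93
position: [0.502, 0.0088, 0.0916]
tool_rot: [[0.655, 0.756, 0.0], [0.756, -0.655, -0.0], [0.0, 0.0, -1.0]]
ft_force: [0.3, 0.0, -0.2]
grip_width: 0.0855
gripper_force: 0.0
time_s: 26.52
position: [0.5019, 0.0089, 0.1921]
tool_rot: [[0.654, 0.756, 0.001], [0.756, -0.654, -0.0], [0.001, 0.001, -1.0]]
ft_force: [0.7, -0.6, -0.9]
grip_width: 0.0853
gripper_force: 0.0
t 26.52 pos [0.5019 0.0089 0.1921] yaw_y -40.88 F [ 0.7 -0.6 -0.9] M [-0.01  0.03  0.  ] w 0.0853 gf 0.0
linear units [0.011 0.022 1.34 ] roll units(first linear) -3.32
```

View pics/k6.png

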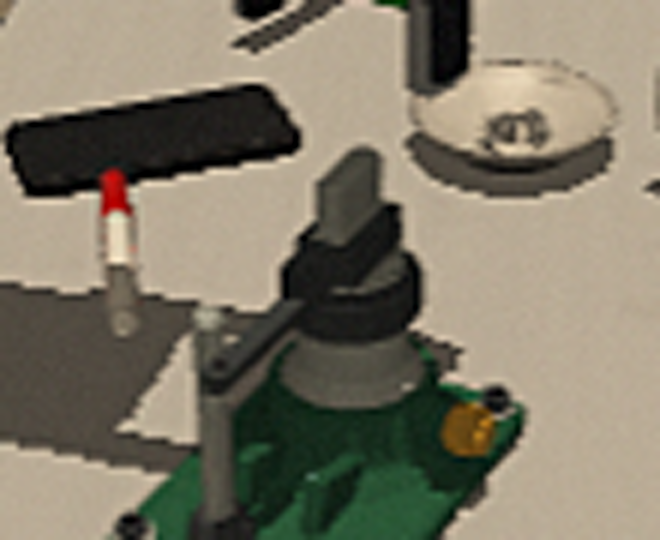

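The view is unchanged: the key is still home with its arm on the pin. Next I'll re-grip it and lift straight up.

```bash
python3 -m jog '[{"linear":[0.011,0.022,0],"roll":-1},{"linear":[0,0,0],"roll":-1},{"linear":[0,0,0],"roll":-1},{"linear":[0,0,0],"roll":-0.36},{"linear":[0,0,0],"roll":0},{"linear":[0,0,0],"roll":0},{"linear":[0,0,0],"roll":0},{"linear":[0,0,0],"roll":0}]' -0.3 50
python3 -m jog '[{"linear":[0,0,0.5],"roll":0},{"linear":[0,0,0.5],"roll":0},{"linear":[0,0,0.2],"roll":0},{"linear":[0,0,0.1],"roll":0},{"linear":[0,0,0],"roll":0},{"linear":[0,0,0],"roll":0}]'
python3 -c "from h import *;plan(.5027,.0087,.1385,-24)"
```

```text
time_s: 27.23
position: [0.5027, 0.0086, 0.1912]
tool_rot: [[0.409, 0.913, -0.001], [0.913, -0.409, 0.0], [-0.0, -0.001, -1.0]]
ft_force: [-0.3, -0.4, 0.6]
grip_width: 0.0298
gripper_force: 0.0
time_s: 27.73
position: [0.5032, 0.0085, 0.1402]
tool_rot: [[0.408, 0.913, 0.001], [0.913, -0.408, -0.0], [0.0, 0.001, -1.0]]
ft_force: [0.6, -0.6, 0.3]
grip_width: 0.0295
gripper_force: 0.0
t 27.73 pos [0.5032 0.0085 0.1402] yaw_y -24.09 F [ 0.6 -0.6  0.3] M [-0.03 -0.03  0.03] w 0.0295 gf 0.0
linear units [-0.002 -0.014  0.042] roll units(first linear) -0.02
```

```bash
python3 -m jog '[{"linear":[0,-0.014,0.01],"roll":0},{"linear":[0,0,0],"roll":0},{"linear":[0,0,0],"roll":0},{"linear":[0,0,0],"roll":0},{"linear":[0,0,0],"roll":0},{"linear":[0,0,0],"roll":0},{"linear":[0,0,0],"roll":0}]' -1 50
python3 -c "from h import *;plan()"
python3 -m jog '[{"linear":[0,0,-0.04],"roll":0},{"linear":[0,0,-0.06],"roll":0},{"linear":[0,0,0],"roll":0}]'
python3 -c "from h import *;plan()"
```

```text
time_s: 28.32
position: [0.5024, 0.0089, 0.14]
tool_rot: [[0.408, 0.913, 0.001], [0.913, -0.408, -0.0], [0.0, 0.001, -1.0]]
ft_force: [-2.2, 1.6, 6.3]
grip_width: 0.0109
gripper_force: 49.9
t 28.32 pos [0.5024 0.0089 0.14  ] yaw_y -24.06 F [-2.2  1.6  6.3] M [0.14 0.43 0.09] w 0.0109 gf 49.9
linear units [0. 0. 0.] roll units(first linear) None
time_s: 28.57
position: [0.5024, 0.0088, 0.1434]
tool_rot: [[0.408, 0.913, 0.0], [0.913, -0.408, 0.0], [0.0, 0.0, -1.0]]
ft_force: [0.1, -0.9, -1.4]
grip_width: 0.0106
gripper_force: 49.2
t 28.57 pos [0.5024 0.0088 0.1434] yaw_y -24.08 F [ 0.1 -0.9 -1.4] M [ 0.08 -0.01  0.14] w 0.0106 gf 49.2
linear units [0. 0. 0.] roll units(first linear) None
```

Clean so far. Lift fully, then compute the transfer.

```bash
python3 -m jog '[{"linear":[0,0,-0.1],"roll":0},{"linear":[0,0,-0.15],"roll":0},{"linear":[0,0,-0.3],"roll":0},{"linear":[0,0,-0.6],"roll":0},{"linear":[0,0,-0.6],"roll":0},{"linear":[0,0,-0.2],"roll":0},{"linear":[0,0,0],"roll":0}]'
python3 - <<'E'
from h import *
plan(.4697,-.2183,.047,-95.4)
s=optics.get_image('side')[:,:,::-1]
cv2.imwrite('pics/k7.png',cv2.resize(s[130:240,180:290],None,fx=5,fy=5,interpolation=cv2.INTER_CUBIC))
E
```

```text
time_s: 29.15
position: [0.503, 0.0087, 0.2231]
tool_rot: [[0.408, 0.913, 0.004], [0.913, -0.408, -0.001], [0.001, 0.004, -1.0]]
ft_force: [0.1, 0.5, -1.8]
grip_width: 0.0105
gripper_force: 49.2
t 29.15 pos [0.503  0.0087 0.2231] yaw_y -24.08 F [ 0.1  0.5 -1.8] M [ 0.02 -0.04 -0.03] w 0.0105 gf 49.2
linear units [-5.525  1.539  4.405] roll units(first linear) 14.26
```

View pics/k7.png

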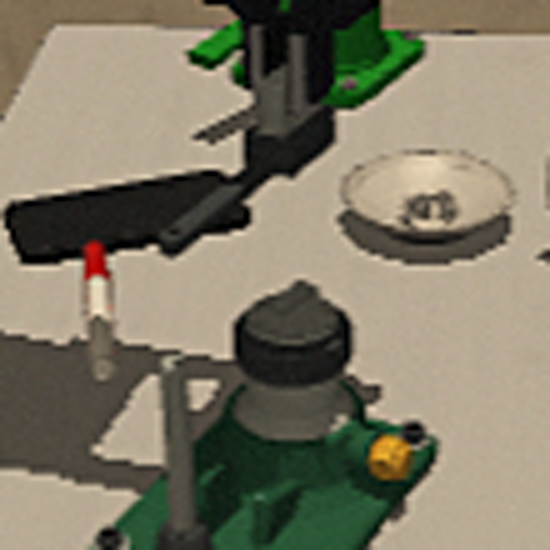

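The key is lifted clear and held level, and the barrel tang points along its setting. Next I'll carry the key back to its free spot.

```bash
python3 -m jog '[{"linear":[-0.69,0.192,0],"roll":0},{"linear":[-0.69,0.192,0],"roll":0},{"linear":[-0.69,0.192,0],"roll":0},{"linear":[-0.69,0.192,0],"roll":0},{"linear":[-0.69,0.192,0],"roll":0},{"linear":[-0.69,0.192,0],"roll":0},{"linear":[-0.69,0.192,0],"roll":0},{"linear":[-0.69,0.192,0],"roll":0}]'
python3 -m jog '[{"linear":[0,0,0],"roll":1},{"linear":[0,0,0],"roll":1},{"linear":[0,0,0],"roll":1},{"linear":[0,0,0],"roll":1},{"linear":[0,0,0],"roll":1},{"linear":[0,0,0],"roll":1},{"linear":[0,0,0],"roll":1},{"linear":[0,0,0],"roll":1},{"linear":[0,0,0],"roll":1},{"linear":[0,0,0],"roll":1},{"linear":[0,0,0],"roll":1},{"linear":[0,0,0],"roll":1}]'
python3 -m jog '[{"linear":[0,0,0],"roll":1},{"linear":[0,0,0],"roll":1},{"linear":[0,0,0.5],"roll":0.26},{"linear":[0,0,0.8],"roll":0},{"linear":[0,0,0.8],"roll":0},{"linear":[0,0,0.8],"roll":0},{"linear":[0,0,0.8],"roll":0},{"linear":[0,0,0.3],"roll":0},{"linear":[0,0,0.2],"roll":0},{"linear":[0,0,0],"roll":0},{"linear":[0,0,0],"roll":0}]'
python3 -c "from h import *;plan(z=.042)"
```

```text
time_s: 29.87
position: [0.4674, -0.2188, 0.2194]
tool_rot: [[0.408, 0.913, -0.003], [0.913, -0.408, 0.002], [0.001, -0.003, -1.0]]
ft_force: [0.2, 0.4, -2.0]
grip_width: 0.0108
gripper_force: 49.2
time_s: 30.87
position: [0.4678, -0.2174, 0.2193]
tool_rot: [[0.995, 0.099, -0.003], [0.099, -0.995, 0.002], [-0.002, -0.002, -1.0]]
ft_force: [0.2, 1.0, -1.9]
grip_width: 0.0106
gripper_force: 49.2
time_s: 31.78
position: [0.4683, -0.2178, 0.053]
tool_rot: [[0.996, -0.094, -0.0], [-0.094, -0.996, 0.0], [-0.0, -0.0, -1.0]]
ft_force: [0.7, -0.3, -2.1]
grip_width: 0.0107
gripper_force: 49.1
t 31.78 pos [ 0.4683 -0.2178  0.053 ] yaw_y -95.38 F [ 0.7 -0.3 -2.1] M [ 0.01 -0.01  0.02] w 0.0107 gf 49.1
linear units [0.    0.    0.276] roll units(first linear) None
```

```bash
python3 -m jog '[{"linear":[0,0,0.1],"roll":0},{"linear":[0,0,0.08],"roll":0},{"linear":[0,0,0.03],"roll":0},{"linear":[0,0,0],"roll":0},{"linear":[0,0,0],"roll":0}]'
for i in 1 2; do python3 -m jog '[{"linear":[0,0,0.025],"roll":0},{"linear":[0,0,0],"roll":0},{"linear":[0,0,0],"roll":0}]' >/dev/null
python3 -c "from h import *;plan()"|head -1; done
```

```text
time_s: 32.2
position: [0.4684, -0.2178, 0.045]
tool_rot: [[0.996, -0.094, 0.0], [-0.094, -0.996, -0.0], [0.0, 0.0, -1.0]]
ft_force: [-0.5, -0.1, -2.2]
grip_width: 0.0109
gripper_force: 49.1
t 32.45 pos [ 0.4684 -0.2178  0.0438] yaw_y -95.38 F [ 0.6  0.5 -0.9] M [0.   0.01 0.  ] w 0.0108 gf 49.1
t 32.7 pos [ 0.4685 -0.2179  0.043 ] yaw_y -95.38 F [-0.2  0.8  3.7] M [0.16 0.11 0.03] w 0.0105 gf 49.7
```

On the bench; release and rise.

```bash
python3 -m jog '[{"linear":[0,0,0],"roll":0},{"linear":[0,0,0],"roll":0},{"linear":[0,0,0],"roll":0},{"linear":[0,0,0],"roll":0},{"linear":[0,0,0],"roll":0},{"linear":[0,0,0],"roll":0}]' -0.2
python3 -m jog '[{"linear":[0,0,-0.3],"roll":0},{"linear":[0,0,-0.6],"roll":0},{"linear":[0,0,-1],"roll":0},{"linear":[0,0,-1],"roll":0},{"linear":[0,0,-1],"roll":0},{"linear":[0,0,-0.8],"roll":0},{"linear":[0,0,0],"roll":0},{"linear":[0,0,0],"roll":0},{"linear":[0,0,0],"roll":0}]'
python3 - <<'E'
from h import *
s=optics.get_image('side')[:,:,::-1]
cv2.imwrite('pics/k8.png',cv2.resize(s[150:310,140:340],None,fx=3.7,fy=3.7,interpolation=cv2.INTER_CUBIC))
E
```

```text
time_s: 33.2
position: [0.4683, -0.2178, 0.0427]
tool_rot: [[0.996, -0.094, -0.0], [-0.094, -0.996, -0.0], [-0.0, 0.0, -1.0]]
ft_force: [-0.1, -0.2, 0.1]
grip_width: 0.0341
gripper_force: 0.0
time_s: 33.95
position: [0.4679, -0.2175, 0.2298]
tool_rot: [[0.996, -0.094, -0.001], [-0.094, -0.996, 0.001], [-0.001, -0.001, -1.0]]
ft_force: [-0.1, 1.3, -0.6]
grip_width: 0.0341
gripper_force: 0.0
```

View pics/k8.png

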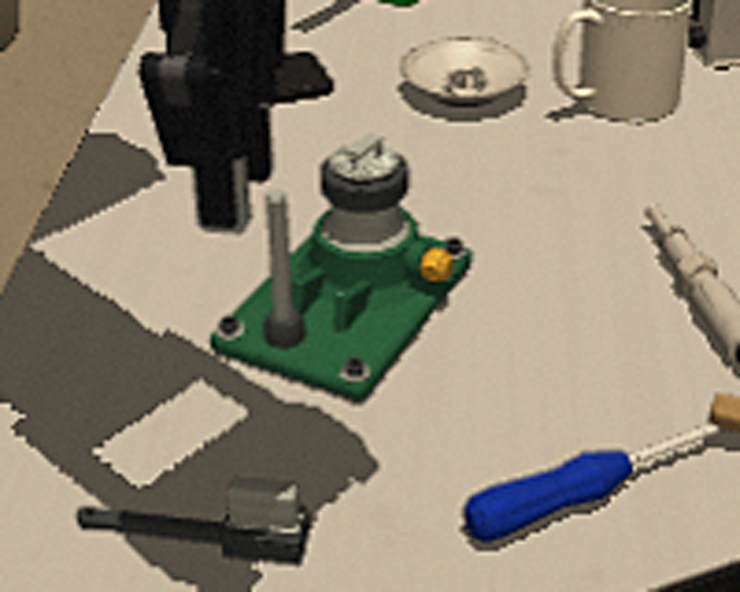

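The key lies flat on the bench with its head at crop (265,525). The barrel tang points along its setting, the surroundings look undisturbed, and the gripper is clear.

```bash
python3 -c "from rig import env;print(env.close_job())"
```

```text
the job is handed in; nothing more can be done
None
```

The job is handed in, with no verdict shown: the key was set and swung to the stop, the lock ring was nipped up to about 0.45 N m, and the key was laid flat on the bench, with the barrel at its setting and the surroundings undisturbed in the last picture.

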